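# Clamp a test plate with the notched slide carriage

### The arm

A 6-joint arm with a two-finger parallel gripper is mounted at the origin on a cart in front of the work surface, level with it; the furniture and walls round the work are solid. World frame = base frame: x ahead of the robot, y to its left, z up, the work surface at z = 0. Lengths are in mm, angles in rad, forces in N, time in s.
With the tool pointing down it reaches from about 275 to 1000 mm from the base axis. Payload 8.4 kg.
Tool frame: the origin (TCP) lies at the very end of the fingers, on their centre line; the grasp point (between the pads) lies 19 mm behind it; z points along the fingers, y is the line along which they close (so a half turn about z gives the same grasp; the last joint's range is limited). The gripper opens to 85 mm and grips with 20 to 120 N. Pads are 22 mm wide; open, the fingers measure 114 mm over their backs; the gripper's body (76 mm by 85 mm) begins 54 mm behind the grasp point. The pads swing forward as they close: fully open they stand 13 mm farther back than shut.
Start: joints at [-1.336, 0.353, 1.633, -0, 1.155, -0.002], TCP at [146.619, -607.561, 231.281] pointing down, gripper open.
Joint ranges: [-2.63, 2.63], [-0.92, 2.1], [0.06, 2.66], [-1.3, 4.44], [0, 2.69], [-3.02, 3.02]. Speed limits (rad/s): [2.22, 2.22, 2.79, 3.14, 3.14, 3.14].

### API

Orientations are given as [roll, pitch, yaw] about the fixed x, y, z axes, in that order (R = Rz(yaw) Ry(pitch) Rx(roll)).
In Python, from rig import r, vision gives the robot as it stands. The module is installed in compiled form; this text tells all that it offers.
- The arm moves only by the tool play_rows, never from a script. Its argument "steps" is a list of rows, each an object with "delta_pos": the shift along the tool's x, y, z in cm, a list of three; "yaw": the turn about the tool's z in rad; "jaw": the opening in per cent of the stroke, from 0 (shut) to 100 (fully open). A call has exactly 8 rows; each row is the pose to reach, as a shift and turn from the pose commanded when the call began, along the tool's axes at that moment; what a row does not reach only later rows make up. A row lasts 1/10 s, in which the tool goes at most 50 mm and 8.59 degrees, less where a joint would pass 70% of its speed; a pose out of reach is approached as far as the arm can. A call with a gripper value outside its range is refused whole. The fingers move at their own pace and stop on an object; "grip_force" is the grip in N (left out, the last holds). Time passes only in rows, so rows that repeat a pose let the fingers close, or fill a call up. It gives the time, the measured TCP pose, the force, the opening and the grip force at its end, in the units of the state.
- r.sense(): the state, without advancing time (a new reading comes with each control period).
- vision.grab_frame(name): name is "side" or "top" or "wrist"; returns (picture, depth): 480x640x3 uint8, red, green, blue; 480x640 float32, mm along the optical axis (not along the pixel's ray), 0 where there is no reading.
- vision.calibration(name): a dict with "mtx" (3x3 intrinsics, pixels), "k1" (the pictures are not rectified: a ray, as slopes to the right and down, at radius r is drawn at 1 + k1 r^2 times it, then the intrinsics apply), "extrinsics" (4x4, takes a point from camera to world coordinates). Camera axes: x right, y down, z forward; pixel columns grow to the right and rows downward; lengths in mm; the calibration is good to about 2 mm. A picture is of the moment at which its call begins: read the wrist's pose just before it. calibration takes no time and is no camera call; for the wrist camera it gives the pose at the moment of the call.
- r.sign_off(): hands the job in; it is judged then, once.
Trained networks look in the newest picture that a camera, given by its name, has taken for a name from the list of things; names that differ only in an ending like _2 or _b are one class to them, and where a whole thing is asked for, a point or a joint stands for the part that bears it (a point fixed in the world has none). Each returns a list of dicts, best first, with "conf" (0 to 1); they miss things now and then, are a little off and sometimes report something else, mostly with a low value. They report only what shows in the picture. A call takes as long as a camera call. They do not tell look-alikes from the thing itself.
- vision.cut_out(camera, thing): "region" (480x640 bool, what is visible of it) and "uv" ([column, row] in pixels, amid what is visible of it).
- vision.landmark_of(camera, thing): "uv" ([column, row] in pixels: a listed point, or the origin of a listed thing).
The state is a dict: "clock": time; "qpos": joint angles; "qvel": joint speeds; "joint_efforts": joint torques, N m; "eef_pos": TCP position; "tcp_rot": TCP orientation; "contact_force": force on the tool from outside, world axes, zero at the start; "wrist_torque": the same for the moment, N m; "opening": opening from 0.0 (shut) to 1.0 (fully open); "grasp_force": force on a finger pad.
Only numpy, scipy, OpenCV 4.12 (cv2) and the standard library are available. Lean on these libraries where they do the work, as an engineer would, in place of code of your own. Each camera call takes 0.05 s, during which the arm holds its last target. There are 200 camera calls.

### The job

Clamp the steel plate in the slide fixture: lift the carriage's release bar and hold it up while you slide the carriage so that its jaw pushes the plate against the sprung stop and compresses the spring, then let the bar drop so that its pin catches a notch and the plate stays clamped with about 10 N (3 to 16 N is fine). Never press on the plate with more than 25 N.

Things in the scene. Friction and masses are not known exactly. Their poses are not given: they have to be found in the camera images.
- rail: Fixed dark steel slide fixture, base 460 x 150 x 12 mm on the worktop, origin at its underside's centre. x runs along the slide, from carriage to sprung stop (grey housing 80 x 72 x 44 mm at x = 145 to 225 mm), z up. The plate lies on its flat bed, 12 mm up, between guides 64 mm apart. Two racks at y = +-50 mm have a notch every 6 mm.
- bar_grip (a point): Centre of the release bar: black, 12 mm (along the rail's x) x 78 mm (y) x 14 mm high, on two 6 mm rods 60 mm apart; pinch it from above across its 12 mm, between the rods. Down, its centre is 86 mm over the worktop and 32 mm over the carriage's flat top. It carries the carriage (56 x 134 mm) along the rail's x with about 1 N of friction, more when fast, only while up.
- release_bar (a joint): Height of the release bar above its lowest position, m: 0 = dropped, pin in a notch; 0.012 = up against its stop. Pin clear of the teeth above 0.007; lift to about 0.010. Sprung down with 10 to 12 N. Let go between notches, it slips into a neighbouring one: the carriage moves up to 6 mm, mostly backwards (losing up to 5 N). If it rests on a tooth, nudge it on 2 mm.
- carriage: Grey carriage bridging the rail, 56 x 134 mm, top 54 mm over the worktop, with a steel jaw in front: 44 mm wide, 34 mm high, lower edge 1.5 mm over the bed. Origin under the release bar on the rail's axis, at worktop height, axes as the rail's; the jaw's pressing face is at its x = +37 mm. Two brass bushes 6 mm high stand round the bar's rods.
- plate: The test plate: plain square steel plate 50 x 50 x 10 mm, about 0.2 kg, lying loose and flat on the bed between jaw and stop, turned by up to 0.08 rad. Origin at the centre of its underside.
- plunger: The stop's plunger, a dark steel pad (40 x 20 mm) on a rod. Origin on the pad's front face, at worktop height. Pushed along +x it first slides slack (with plate and carriage 2 to 4 N in all) for an unknown 5 to 47 mm, then meets a hidden spring: 3 N at once, then 0.8 N per mm; solid after 22 mm. Where the spring begins can only be felt.
Things that resemble listed ones, but are neither listed nor needed, are in the scene too. Of the things that look like the plate, the smallest one is meant.

How it is judged:
By the outcome, as a careful person would: the job done as asked, in the order asked, and still so for the second after the job is handed in, with the robot touching nothing.
It also fails if it takes over 54 s, if anything falls off the work surface, if the arm or the gripper's body presses on something with over 40 N, if the wrist force passes 120 N, or if a joint passes its speed limit or range.

## Working session

There is one attempt and no reset: what is moved stays moved. The work goes in short steps, Python scripts to look and compute and a tool call to move; the robot and the scene stay as the last step left them, time stands still between calls to the robot, and variables do not carry over. Pictures are saved under pics/ and viewed, at most 10 in all, crops included, and the job is handed in when it is done.

Besides the shell and the picture viewer there is one more tool, called after ">>>" as name(argument=value, ...), one argument or row to a line, values as JSON. play_rows: Moves the arm, as the interface text tells. Its arguments: {"type":"object","properties":{"steps":{"type":"array"},"grip_force":{"type":"number"}},"required":["steps"]}

```bash
mkdir -p pics; cat > h.py <<'E'
import numpy as np, cv2
from rig import r, vision
def px2w(cal,uv,z=None,d=None):
    K=np.array(cal["mtx"]);k=cal["k1"];T=np.array(cal["extrinsics"])
    p=np.array([(uv[0]-K[0,2])/K[0,0],(uv[1]-K[1,2])/K[1,1]]);q=p.copy()
    for _ in range(20): q=p/(1+k*(q@q))
    ray=np.array([q[0],q[1],1.])
    if d is None:
        w=T[:3,:3]@ray; d=(z-T[2,3])/w[2]
    return T[:3,:3]@(ray*d)+T[:3,3]
def save(n,im): cv2.imwrite(n,cv2.cvtColor(im,cv2.COLOR_RGB2BGR))
E
python3 - <<'E'
from h import *
s=r.sense();print(s["clock"],s["eef_pos"],s["tcp_rot"],s["contact_force"],s["opening"])
for c in("top","side"):
    im,d=vision.grab_frame(c);save(f"pics/{c}1.png",im);cal=vision.calibration(c)
    print(c,np.round(cal["extrinsics"],2).tolist())
    for t in("rail","bar_grip","carriage","plate","plunger"):
        for o in vision.landmark_of(c,t)[:4]:
            z=86 if t=="bar_grip" else 12 if t=="plate" else 0
            print(c,t,round(o["conf"],2),np.round(o["uv"]),np.round(px2w(cal,o["uv"],z)))
print(r.sense()["clock"])
E
```

```text
0.0 [ 146.50355848 -607.09492092  230.56598956] [-3.14020696e+00  9.97345828e-06  2.36812434e-01] [ 0.74784386  0.3289995  -0.39353961] 0.9998031062381316
top [[0.09, -0.97, 0.22, 386.52], [-1.0, -0.09, 0.03, -8.03], [-0.01, -0.22, -0.98, 917.99], [0.0, 0.0, 0.0, 1.0]]
top rail 0.73 [300. 242.] [578.  57.   0.]
top bar_grip 0.84 [369. 241.] [572. -74.  86.]
top carriage 0.79 [365. 250.] [574. -75.   0.]
top carriage 0.54 [298. 244.] [574.  61.  -0.]
top plate 0.97 [348. 154.] [770. -25.  12.]
top plate 0.94 [298. 241.] [577.  60.  12.]
top plate 0.7 [323. 350.] [371.  -9.  12.]
top plunger 0.69 [266. 239.] [577. 125.   0.]
side [[0.92, -0.12, 0.37, 252.02], [-0.39, -0.36, 0.85, -714.3], [0.03, -0.92, -0.38, 383.3], [0.0, 0.0, 0.0, 1.0]]
side rail 0.85 [310. 258.] [576.  51.   0.]
side bar_grip 0.58 [342. 243.] [568. -90.  86.]
side carriage 0.95 [340. 290.] [575. -73.   0.]
side carriage 0.42 [303. 248.] [581.  95.   0.]
side plate 0.74 [193. 290.] [361. -22.  12.]
side plate 0.64 [308. 247.] [580.  71.  12.]
side plate 0.63 [431. 260.] [759. -49.  12.]
side plunger 0.86 [294. 243.] [575. 123.   0.]
0.6
```

View pics/top1.png

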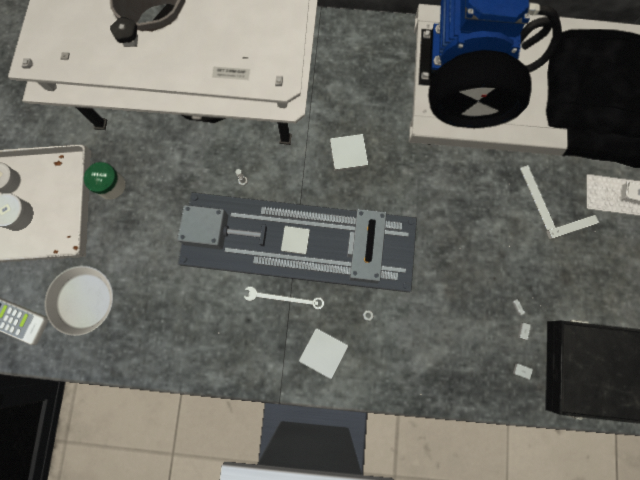

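View pics/side1.png

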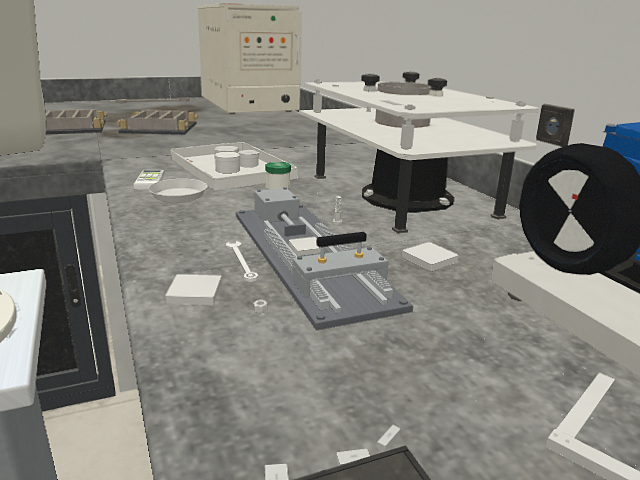

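The top view shows three plate look-alikes: (348,154) and (323,350) lie loose and are larger. (295,240) is smallest and lies between the jaw and the pad, so that is the plate. There is one carriage, with its black bar at (370,240).

```bash
python3 - <<'E'
from h import *
im,d=vision.grab_frame("top");cal=vision.calibration("top")
save("pics/crop.png",cv2.resize(im[180:300,170:430],None,fx=3,fy=3,interpolation=cv2.INTER_CUBIC))
def rect(t,z,i=0):
    for o in vision.cut_out("top",t)[:3]:
        c=cv2.findContours(o["region"].astype(np.uint8),0,1)[0];c=max(c,key=cv2.contourArea)[:,0]
        w=np.array([px2w(cal,p,z)[:2] for p in c],np.float32)
        (cx,cy),(a,b),_=R=cv2.minAreaRect(w);bp=cv2.boxPoints(R);e=bp[1]-bp[0];f=bp[2]-bp[1]
        g=max(e,f,key=np.linalg.norm);print(t,round(o["conf"],2),np.round(o["uv"]),"c",round(cx,1),round(cy,1),"size",round(a,1),round(b,1),"longaxis",np.round(np.arctan2(g[1],g[0]),3))
rect("rail",12);rect("bar_grip",93);rect("carriage",54);rect("plate",22)
for p in[(195,193),(416,217),(411,290),(180,264)]:print(np.round(px2w(cal,p,12)))
for p in[(374,222),(370,241),(367,260)]:print(np.round(px2w(cal,p,93)),np.round(px2w(cal,p,d=d[p[1],p[0]])))
E
```

```text
rail 0.84 [305. 244.] c 578.1 64.7 size 472.5 158.0 longaxis 1.555
bar_grip 0.85 [370. 240.] c 573.6 -75.9 size 14.6 78.9 longaxis -0.018
carriage 0.89 [368. 247.] c 571.5 -70.5 size 65.9 139.0 longaxis -0.015
plate 0.97 [348. 151.] c 769.6 -25.4 size 76.5 72.8 longaxis 0.207
plate 0.79 [325. 350.] c 367.3 -8.7 size 72.3 67.4 longaxis 1.196
plate 0.59 [297. 237.] c 576.3 65.3 size 50.5 51.3 longaxis -0.052
[657. 279.  12.]
[ 647. -171.   12.]
[ 500. -168.   12.]
[510. 287.  12.]
[607. -80.  93.] [608. -80.  92.]
[571. -75.  93.] [571. -75.  95.]
[536. -72.  93.] [536. -73.  92.]
```

View pics/crop.png

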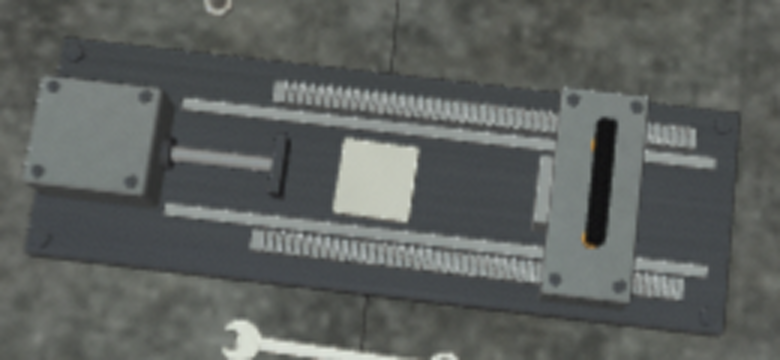

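The crop confirms it: the white plate is at about (375,180), between the jaw (543,190) and the pad (280,165), and the bar is at (601,180). The rail's x runs along world +y at about 1.553 rad. Next I move above the bar.

>>> play_rows(
  steps=[
    {"delta_pos": [4,-3.1,0],"yaw": 0.03,"jaw": 100},
    {"delta_pos": [8,-6.2,0],"yaw": 0.06,"jaw": 80},
    {"delta_pos": [12,-9.3,0],"yaw": 0.1,"jaw": 60},
    {"delta_pos": [16,-12.4,0],"yaw": 0.13,"jaw": 50},
    {"delta_pos": [20,-15.5,0],"yaw": 0.16,"jaw": 50},
    {"delta_pos": [24,-18.6,0],"yaw": 0.19,"jaw": 50},
    {"delta_pos": [28,-21.7,0],"yaw": 0.22,"jaw": 50},
    {"delta_pos": [32,-24.8,0],"yaw": 0.255,"jaw": 50},
  ],
  grip_force=60,
)

```text
clock: 1.65
eef_pos: [397.5, -293.5, 231.6]
tcp_rot: [3.141, -0.001, -0.02]
contact_force: [0.7, -0.7, 0.5]
opening: 0.5
grasp_force: 0.0
```

>>> play_rows(
  steps=[
    {"delta_pos": [3,-4,0],"yaw": 0,"jaw": 50},
    {"delta_pos": [6,-8,0],"yaw": 0,"jaw": 50},
    {"delta_pos": [9,-12,1],"yaw": 0,"jaw": 50},
    {"delta_pos": [12,-15.5,3],"yaw": 0,"jaw": 50},
    {"delta_pos": [14.5,-18.8,5],"yaw": 0,"jaw": 50},
    {"delta_pos": [16,-20.8,7],"yaw": 0,"jaw": 50},
    {"delta_pos": [16.9,-21.9,8],"yaw": 0,"jaw": 50},
    {"delta_pos": [16.9,-21.9,8],"yaw": 0,"jaw": 50},
  ],
)

```text
clock: 2.45
eef_pos: [569.3, -78.2, 149.9]
tcp_rot: [-3.141, 0.002, -0.016]
contact_force: [0.2, -0.7, 0.8]
opening: 0.499
grasp_force: 0.0
```

```bash
python3 - <<'E'
from h import *
s=r.sense();cal=vision.calibration("wrist")
im,d=vision.grab_frame("wrist");save("pics/w1.png",im)
print(s["eef_pos"],s["tcp_rot"])
for t,z in(("bar_grip",86),("plate",12),("plunger",0),("carriage",0)):
    for o in vision.landmark_of("wrist",t)[:2]:print(t,round(o["conf"],2),np.round(o["uv"]),np.round(px2w(cal,o["uv"],z),1))
for o in vision.cut_out("wrist","bar_grip")[:1]:
    c=max(cv2.findContours(o["region"].astype(np.uint8),0,1)[0],key=cv2.contourArea)[:,0]
    R=cv2.minAreaRect(np.array([px2w(cal,p,93)[:2] for p in c],np.float32));print(R)
    v,u=np.nonzero(o["region"]);print(np.median(d[v,u]),np.array(cal["extrinsics"])[:3,3])
E
```

```text
[569.32693924 -78.22248226 149.92261728] [-3.14124563e+00  2.28021351e-03 -1.64238182e-02]
bar_grip 0.78 [309. 253.] [572.8 -74.4  86. ]
plate 0.97 [131. 219.] [575.8  67.7  12. ]
plate 0.93 [248. 416.] [375.7  -9.6  12. ]
plunger 0.67 [ 67. 212.] [578.9 125.2  -0. ]
carriage 0.68 [310. 213.] [575.  -73.8   0. ]
((575.3135986328125, -75.3161849975586), (11.798084259033203, 78.11479187011719), 88.34272766113281)
213.57692 [653.86456797 -79.20985288 293.05169429]
```

View pics/w1.png

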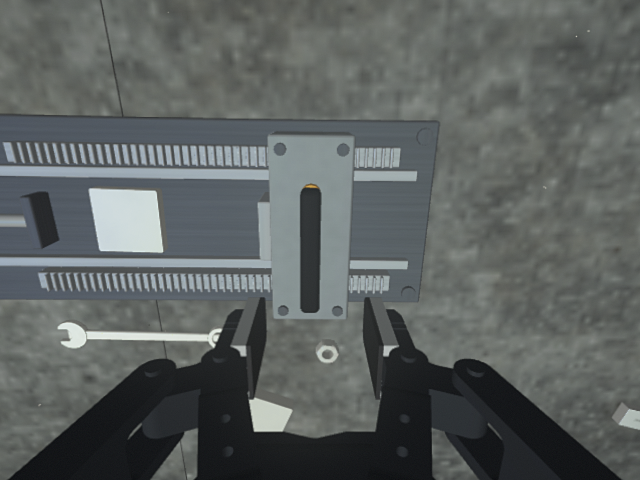

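The wrist view shows the bar at (309,250) and the plate at (127,220). The fingers are aligned with the bar. Next I descend.

>>> play_rows(
  steps=[
    {"delta_pos": [0.15,0,1.5],"yaw": 0.005,"jaw": 50},
    {"delta_pos": [0.15,0,3.5],"yaw": 0.005,"jaw": 50},
    {"delta_pos": [0.15,0,5],"yaw": 0.005,"jaw": 50},
    {"delta_pos": [0.15,0,6.5],"yaw": 0.005,"jaw": 50},
    {"delta_pos": [0.15,0,7.5],"yaw": 0.005,"jaw": 50},
    {"delta_pos": [0.15,0,8.0],"yaw": 0.005,"jaw": 50},
    {"delta_pos": [0.15,0,8.2],"yaw": 0.005,"jaw": 50},
    {"delta_pos": [0.15,0,8.2],"yaw": 0.005,"jaw": 50},
  ],
)

```text
clock: 3.55
eef_pos: [571.1, -79.3, 69.3]
tcp_rot: [3.142, -0.0, -0.023]
contact_force: [0.6, -0.6, 0.7]
opening: 0.498
grasp_force: 0.0
```

>>> play_rows(
  steps=[
    {"delta_pos": [0.2,-0.4,0.2],"yaw": 0,"jaw": 50},
    {"delta_pos": [0.2,-0.4,0.2],"yaw": 0,"jaw": 40},
    {"delta_pos": [0.2,-0.4,0.2],"yaw": 0,"jaw": 30},
    {"delta_pos": [0.2,-0.4,0.2],"yaw": 0,"jaw": 20},
    {"delta_pos": [0.2,-0.4,0.2],"yaw": 0,"jaw": 8},
    {"delta_pos": [0.2,-0.4,0.2],"yaw": 0,"jaw": 5},
    {"delta_pos": [0.2,-0.4,0.2],"yaw": 0,"jaw": 5},
    {"delta_pos": [0.2,-0.4,0.2],"yaw": 0,"jaw": 5},
  ],
  grip_force=60,
)

```text
clock: 4.35
eef_pos: [573.2, -75.4, 67.6]
tcp_rot: [3.142, -0.0, -0.023]
contact_force: [-1.4, 0.5, 6.4]
opening: 0.125
grasp_force: 58.8
```

```bash
python3 - <<'E'
from h import *
s=r.sense()
for k in("clock","eef_pos","tcp_rot","contact_force","opening","grasp_force"):print(k,s[k])
im,d=vision.grab_frame("wrist");save("pics/w2.png",im)
E
```

```text
clock 4.35
eef_pos [573.16798021 -75.43634326  67.60555361]
tcp_rot [ 3.14159077e+00 -3.34750582e-04 -2.33520657e-02]
contact_force [-1.35623744  0.46034215  6.3658349 ]
opening 0.1254768326623866
grasp_force 58.76895368099213
```

View pics/w2.png

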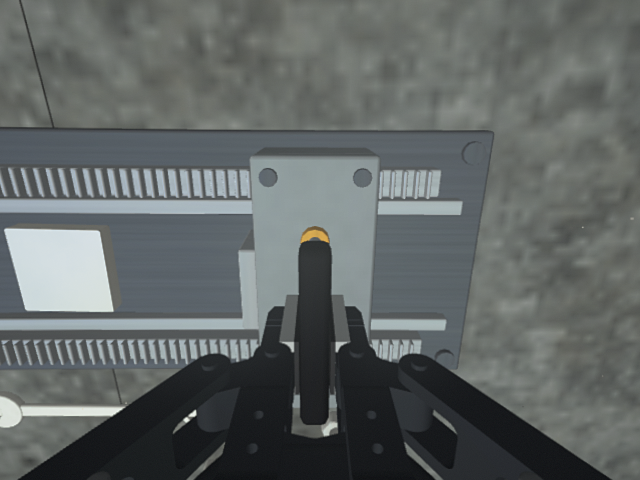

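The view shows the pads pinching the bar at (315,330), midway between the rods. Next I lift it 10 mm.

>>> play_rows(
  steps=[
    {"delta_pos": [0,0,-0.2],"yaw": 0,"jaw": 5},
    {"delta_pos": [0,0,-0.4],"yaw": 0,"jaw": 5},
    {"delta_pos": [0,0,-0.6],"yaw": 0,"jaw": 5},
    {"delta_pos": [0,0,-0.8],"yaw": 0,"jaw": 5},
    {"delta_pos": [0,0,-0.95],"yaw": 0,"jaw": 5},
    {"delta_pos": [0,0,-1.0],"yaw": 0,"jaw": 5},
    {"delta_pos": [0,0,-1.0],"yaw": 0,"jaw": 5},
    {"delta_pos": [0,0,-1.0],"yaw": 0,"jaw": 5},
  ],
)

```text
clock: 5.2
eef_pos: [573.0, -75.4, 77.2]
tcp_rot: [-3.142, 0.0, -0.023]
contact_force: [4.9, -1.0, -12.0]
opening: 0.129
grasp_force: 58.3
```

>>> play_rows(
  steps=[
    {"delta_pos": [0,-0.6,0],"yaw": 0,"jaw": 5},
    {"delta_pos": [0,-1.6,0],"yaw": 0,"jaw": 5},
    {"delta_pos": [0,-2.6,0],"yaw": 0,"jaw": 5},
    {"delta_pos": [0,-3.6,0],"yaw": 0,"jaw": 5},
    {"delta_pos": [0,-4.6,0],"yaw": 0,"jaw": 5},
    {"delta_pos": [0,-5.6,0],"yaw": 0,"jaw": 5},
    {"delta_pos": [0,-6.4,0],"yaw": 0,"jaw": 5},
    {"delta_pos": [0,-6.8,0],"yaw": 0,"jaw": 5},
  ],
)

```text
clock: 6.0
eef_pos: [574.9, -7.1, 77.3]
tcp_rot: [3.141, -0.001, -0.023]
contact_force: [5.2, -2.1, -11.1]
opening: 0.128
grasp_force: 58.6
```

>>> play_rows(
  steps=[
    {"delta_pos": [0,-0.4,0],"yaw": 0,"jaw": 5},
    {"delta_pos": [0,-0.8,0],"yaw": 0,"jaw": 5},
    {"delta_pos": [0,-1.2,0],"yaw": 0,"jaw": 5},
    {"delta_pos": [0,-1.6,0],"yaw": 0,"jaw": 5},
    {"delta_pos": [0,-2.0,0],"yaw": 0,"jaw": 5},
    {"delta_pos": [0,-2.4,0],"yaw": 0,"jaw": 5},
    {"delta_pos": [0,-2.7,0],"yaw": 0,"jaw": 5},
    {"delta_pos": [0,-2.9,0],"yaw": 0,"jaw": 5},
  ],
)

```text
clock: 6.8
eef_pos: [575.7, 21.4, 77.3]
tcp_rot: [3.141, -0.001, -0.023]
contact_force: [5.7, -3.6, -11.2]
opening: 0.127
grasp_force: 58.6
```

>>> play_rows(
  steps=[
    {"delta_pos": [0,-0.2,0],"yaw": 0,"jaw": 5},
    {"delta_pos": [0,-0.4,0],"yaw": 0,"jaw": 5},
    {"delta_pos": [0,-0.6,0],"yaw": 0,"jaw": 5},
    {"delta_pos": [0,-0.8,0],"yaw": 0,"jaw": 5},
    {"delta_pos": [0,-1.0,0],"yaw": 0,"jaw": 5},
    {"delta_pos": [0,-1.2,0],"yaw": 0,"jaw": 5},
    {"delta_pos": [0,-1.4,0],"yaw": 0,"jaw": 5},
    {"delta_pos": [0,-1.6,0],"yaw": 0,"jaw": 5},
  ],
)

```text
clock: 7.6
eef_pos: [576.1, 37.3, 77.4]
tcp_rot: [3.141, -0.001, -0.023]
contact_force: [4.3, -2.7, -11.1]
opening: 0.125
grasp_force: 58.6
```

>>> play_rows(
  steps=[
    {"delta_pos": [0,-0.1,0],"yaw": 0,"jaw": 5},
    {"delta_pos": [0,-0.2,0],"yaw": 0,"jaw": 5},
    {"delta_pos": [0,-0.3,0],"yaw": 0,"jaw": 5},
    {"delta_pos": [0,-0.4,0],"yaw": 0,"jaw": 5},
    {"delta_pos": [0,-0.5,0],"yaw": 0,"jaw": 5},
    {"delta_pos": [0,-0.6,0],"yaw": 0,"jaw": 5},
    {"delta_pos": [0,-0.7,0],"yaw": 0,"jaw": 5},
    {"delta_pos": [0,-0.8,0],"yaw": 0,"jaw": 5},
  ],
)

```text
clock: 8.4
eef_pos: [576.3, 45.2, 77.4]
tcp_rot: [3.141, -0.001, -0.023]
contact_force: [5.4, -2.6, -10.9]
opening: 0.123
grasp_force: 58.6
```

>>> play_rows(
  steps=[
    {"delta_pos": [0,-0.1,0],"yaw": 0,"jaw": 5},
    {"delta_pos": [0,-0.2,0],"yaw": 0,"jaw": 5},
    {"delta_pos": [0,-0.3,0],"yaw": 0,"jaw": 5},
    {"delta_pos": [0,-0.4,0],"yaw": 0,"jaw": 5},
    {"delta_pos": [0,-0.5,0],"yaw": 0,"jaw": 5},
    {"delta_pos": [0,-0.6,0],"yaw": 0,"jaw": 5},
    {"delta_pos": [0,-0.7,0],"yaw": 0,"jaw": 5},
    {"delta_pos": [0,-0.8,0],"yaw": 0,"jaw": 5},
  ],
)

```text
clock: 9.2
eef_pos: [576.5, 53.2, 77.4]
tcp_rot: [3.141, -0.001, -0.023]
contact_force: [5.4, -2.6, -12.0]
opening: 0.123
grasp_force: 58.6
```

>>> play_rows(
  steps=[
    {"delta_pos": [0,-0.1,0],"yaw": 0,"jaw": 5},
    {"delta_pos": [0,-0.2,0],"yaw": 0,"jaw": 5},
    {"delta_pos": [0,-0.3,0],"yaw": 0,"jaw": 5},
    {"delta_pos": [0,-0.4,0],"yaw": 0,"jaw": 5},
    {"delta_pos": [0,-0.5,0],"yaw": 0,"jaw": 5},
    {"delta_pos": [0,-0.6,0],"yaw": 0,"jaw": 5},
    {"delta_pos": [0,-0.7,0],"yaw": 0,"jaw": 5},
    {"delta_pos": [0,-0.8,0],"yaw": 0,"jaw": 5},
  ],
)

```text
clock: 10.0
eef_pos: [576.7, 61.2, 77.4]
tcp_rot: [3.141, -0.001, -0.023]
contact_force: [6.2, -2.6, -11.3]
opening: 0.128
grasp_force: 58.6
```

>>> play_rows(
  steps=[
    {"delta_pos": [0,-0.1,0],"yaw": 0,"jaw": 5},
    {"delta_pos": [0,-0.2,0],"yaw": 0,"jaw": 5},
    {"delta_pos": [0,-0.3,0],"yaw": 0,"jaw": 5},
    {"delta_pos": [0,-0.4,0],"yaw": 0,"jaw": 5},
    {"delta_pos": [0,-0.5,0],"yaw": 0,"jaw": 5},
    {"delta_pos": [0,-0.6,0],"yaw": 0,"jaw": 5},
    {"delta_pos": [0,-0.7,0],"yaw": 0,"jaw": 5},
    {"delta_pos": [0,-0.8,0],"yaw": 0,"jaw": 5},
  ],
)

```text
clock: 10.8
eef_pos: [576.9, 69.2, 77.4]
tcp_rot: [3.141, -0.001, -0.023]
contact_force: [5.2, -2.9, -11.9]
opening: 0.125
grasp_force: 58.6
```

>>> play_rows(
  steps=[
    {"delta_pos": [0,-0.1,0],"yaw": 0,"jaw": 5},
    {"delta_pos": [0,-0.2,0],"yaw": 0,"jaw": 5},
    {"delta_pos": [0,-0.3,0],"yaw": 0,"jaw": 5},
    {"delta_pos": [0,-0.4,0],"yaw": 0,"jaw": 5},
    {"delta_pos": [0,-0.5,0],"yaw": 0,"jaw": 5},
    {"delta_pos": [0,-0.6,0],"yaw": 0,"jaw": 5},
    {"delta_pos": [0,-0.7,0],"yaw": 0,"jaw": 5},
    {"delta_pos": [0,-0.8,0],"yaw": 0,"jaw": 5},
  ],
)

```text
clock: 11.6
eef_pos: [577.1, 76.2, 77.3]
tcp_rot: [3.14, -0.001, -0.023]
contact_force: [7.2, -9.4, -10.6]
opening: 0.128
grasp_force: 58.7
```

Spring contact is felt: about 6.5 N above the slack level, so the spring begins at y ≈ 71.8. The notches are at -75.4 + 6k. k = 26 gives y = 80.6, which is about 8.8 mm of compression and 10 N.

>>> play_rows(
  steps=[
    {"delta_pos": [0,-0.1,0],"yaw": 0,"jaw": 5},
    {"delta_pos": [0,-0.2,0],"yaw": 0,"jaw": 5},
    {"delta_pos": [0,-0.3,0],"yaw": 0,"jaw": 5},
    {"delta_pos": [0,-0.4,0],"yaw": 0,"jaw": 5},
    {"delta_pos": [0,-0.48,0],"yaw": 0,"jaw": 5},
    {"delta_pos": [0,-0.48,0],"yaw": 0,"jaw": 5},
    {"delta_pos": [0,-0.48,0],"yaw": 0,"jaw": 5},
    {"delta_pos": [0,-0.48,0],"yaw": 0,"jaw": 5},
  ],
)

```text
clock: 12.4
eef_pos: [577.2, 80.4, 77.3]
tcp_rot: [3.139, -0.001, -0.022]
contact_force: [6.7, -12.1, -11.4]
opening: 0.128
grasp_force: 58.7
```

>>> play_rows(
  steps=[
    {"delta_pos": [0,-0.03,0.1],"yaw": 0,"jaw": 5},
    {"delta_pos": [0,-0.03,0.25],"yaw": 0,"jaw": 5},
    {"delta_pos": [0,-0.03,0.4],"yaw": 0,"jaw": 5},
    {"delta_pos": [0,-0.03,0.55],"yaw": 0,"jaw": 5},
    {"delta_pos": [0,-0.03,0.7],"yaw": 0,"jaw": 5},
    {"delta_pos": [0,-0.03,0.85],"yaw": 0,"jaw": 5},
    {"delta_pos": [0,-0.03,0.95],"yaw": 0,"jaw": 5},
    {"delta_pos": [0,-0.03,0.95],"yaw": 0,"jaw": 5},
  ],
)

```text
clock: 13.2
eef_pos: [577.2, 80.6, 67.8]
tcp_rot: [3.139, -0.001, -0.022]
contact_force: [5.5, -12.3, -8.9]
opening: 0.123
grasp_force: 59.0
```

>>> play_rows(
  steps=[
    {"delta_pos": [0,0,0],"yaw": 0,"jaw": 16},
    {"delta_pos": [0,0,0],"yaw": 0,"jaw": 20},
    {"delta_pos": [0,0,0],"yaw": 0,"jaw": 30},
    {"delta_pos": [0,0.1,0],"yaw": 0,"jaw": 40},
    {"delta_pos": [0,0.15,0],"yaw": 0,"jaw": 50},
    {"delta_pos": [0,0.15,0],"yaw": 0,"jaw": 50},
    {"delta_pos": [0,0.15,0],"yaw": 0,"jaw": 50},
    {"delta_pos": [0,0.15,0],"yaw": 0,"jaw": 50},
  ],
)

```text
clock: 14.0
eef_pos: [576.6, 81.2, 67.8]
tcp_rot: [-3.142, 0.0, -0.023]
contact_force: [-0.0, -0.2, 0.7]
opening: 0.495
grasp_force: 0.0
```

>>> play_rows(
  steps=[
    {"delta_pos": [0,0,-0.5],"yaw": 0,"jaw": 50},
    {"delta_pos": [0,0,-1.5],"yaw": 0,"jaw": 50},
    {"delta_pos": [0,0,-3],"yaw": 0,"jaw": 50},
    {"delta_pos": [0,0,-5],"yaw": 0,"jaw": 50},
    {"delta_pos": [0,0,-7],"yaw": 0,"jaw": 50},
    {"delta_pos": [0,0,-8.5],"yaw": 0,"jaw": 50},
    {"delta_pos": [0,0,-9],"yaw": 0,"jaw": 50},
    {"delta_pos": [0,0,-9],"yaw": 0,"jaw": 50},
  ],
)

```text
clock: 14.8
eef_pos: [577.2, 81.2, 158.9]
tcp_rot: [-3.141, -0.002, -0.023]
contact_force: [0.8, 0.5, -0.4]
opening: 0.501
grasp_force: 0.0
```

```bash
python3 - <<'E'
from h import *
s=r.sense();cal=vision.calibration("wrist")
im,d=vision.grab_frame("wrist");save("pics/w3.png",im)
print(s["clock"],s["eef_pos"],s["contact_force"])
for t,z in(("bar_grip",86),("plate",12),("plunger",0),("carriage",0)):
    for o in vision.landmark_of("wrist",t)[:2]:print(t,round(o["conf"],2),np.round(o["uv"]),np.round(px2w(cal,o["uv"],z),1))
o=vision.cut_out("wrist","bar_grip")[0]
m=cv2.erode(o["region"].astype(np.uint8),np.ones((7,7)));v,u=np.nonzero(m)
P=np.array([px2w(cal,(a,b),d=d[b,a]) for a,b in zip(u,v)]);print("bar top",np.median(P,0))
E
```

```text
14.8 [577.18214669  81.23002348 158.89202609] [ 0.82000654  0.49078003 -0.41368808]
plate 0.66 [242. 222.] [578.3 141.2  12. ]
plate 0.22 [216. 216.] [583.1 162.1  12. ]
plunger 0.94 [216. 216.] [580.6 166.2   0. ]
carriage 0.88 [318. 219.] [575.6  79.    0. ]
bar top [583.11876095  79.90004208  93.38713504]
```

View pics/w3.png

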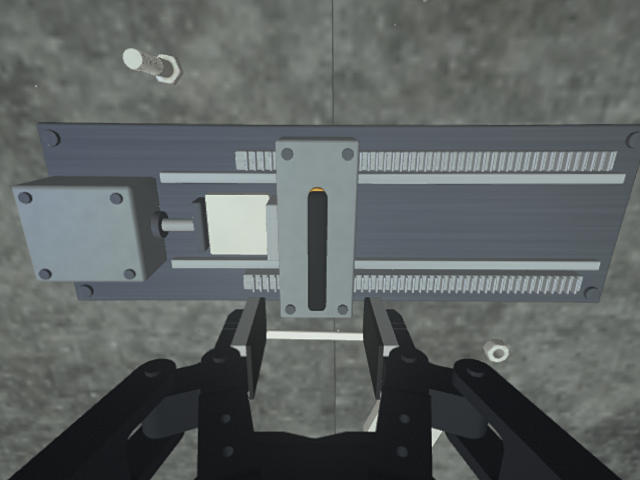

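The view shows the plate (238,225) held between the jaw (272,225) and the pad (200,225). The bar (317,250) is down, its top at 93.4 mm. It sits at about y = 80, where the k = 26 notch is, so I hand in.

```bash
python3 -c "
from rig import r
print(r.sign_off())"
```

```text
the job is handed in; nothing more can be done
None
```

The plate is clamped in the slide fixture at an estimated 10 N: about 8.8 mm of spring compression, worked out from the felt contact point rather than measured directly. The release bar is down in its notch, the arm is clear, and the job was handed in about 15 s into the 54 s allowed.

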